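# Put the rinsed amber bottle away in the jeweller's chemical caddy

## Task

Take the amber bottle with the black cap out of the sloping draining rack and stand it upright on the cork mat in the open tray of the clear-hooded caddy, feeling for the mat and setting it down gently rather than dropping or ramming it. Let go, then push the tray smoothly and fully shut under the hood with the bottle and the white jar still standing. Leave the green bottle in its rack and everything else on the bench where it is.

Things in the scene. Friction and masses are not known exactly. Their poses are not given: they have to be found in the camera images.
- bottle_amber: Amber reagent bottle with black cap and paper label, the one to move; about 0.2 to 0.4 kg. Straight round body 54 mm in diameter from its underside to 100 mm up, then a cap 42 mm in diameter up to 130 mm. Origin: centre of its underside; z: its axis towards the cap. It starts leaning 45 degrees from vertical in one of the rack's two slots.
- bottle_green: Green bottle with white cap and yellow label, same shape and size as the amber one, leaning in the other slot; stays there.
- rack: Fixed draining rack, wooden base 150 x 190 mm. Origin on the table under it. Two slots at y = +55 and -55 mm of its frame; in each a bottle lies on two 8 mm steel wires (32 mm apart, under the lower 80 mm of the bottle) with its foot on a small steel plate; caps point up and to +x of the rack at 45 degrees. Nothing is beside or above the upper part of the bottles.
- caddy: Fixed caddy with a clear acrylic hood. Origin on the table at the middle of the hood's front edge; +x goes into the hood, -x out towards the robot. Hood from x = 0 to 220 mm, 240 mm wide, top at z = 236 mm, open at the front. The wooden tray slides out of it along -x; its front panel is 12 mm thick (top at z = 72 mm), its side walls are 196 mm apart (top at z = 58 mm).
- mat_middle (a point): Middle, seen from above, of the cork mat (98 mm along the tray x 194 mm across, from just behind the front panel). Moves with the tray. Its z is that of the tray's wooden floor, 30 mm, not of the mat's top: mats of different thickness are used, and the top lies 4 to 24 mm above this point, unmeasured. Behind the mat the floor is bare wood.
- tray (a joint): Opening of the sliding tray in m: 0 shut, 0.130 fully out; starts at about 0.105 to 0.125.
- tray_handle (a point): Middle of the brass bar handle on the tray's front, bar 110 mm long along the caddy's y, about 10 mm thick, 35 mm in front of the front panel, 55 mm above the table. Moves with the tray.
- jar: White jar, 54 mm in diameter, 55 mm tall, standing in the tray on the bare floor behind the cork. Origin: centre of its underside.
- bench_block: Steel bench block on a rubber foot, about 120 x 120 x 40 mm, on the bench to the robot's right; leave alone.
- ring_mandrel: Upright steel ring mandrel, foot 60 mm wide, 200 mm tall; leave alone.
- pickle_bowl: Blue ceramic bowl, 110 mm wide, 45 mm tall; leave alone.
- hammer: Hammer lying at the robot's right; leave alone.
- spray: Slim amber bottle with a black cap standing upright at the right of the bench, 48 mm in diameter, 150 mm tall; not the one to move, leave alone.
There are look-alikes about, which are no part of the job. Several things have the shape of the jar; the one meant has the colours described above.

How it is judged:
By the outcome, as a careful person would: the job done as asked, in the order asked, and still so for the second after the job is handed in, with the robot touching nothing.
It also fails if it takes over 67 s, if anything falls off the work surface, if the arm or the gripper's body presses on something with over 40 N, if the wrist force passes 120 N, or if a joint passes its speed limit or range.

## Robot

A 6-joint arm with a two-finger parallel gripper is mounted at the origin on the work surface. World frame = base frame: x ahead of the robot, y to its left, z up, the work surface at z = 0. Lengths are in m, angles in rad, forces in N, time in s.
With the tool pointing down it reaches from about 0.3 to 0.775 m from the base axis. Payload 14.6 kg.
Tool frame: the origin (TCP) lies at the very end of the fingers, on their centre line; the grasp point (between the pads) lies 19 mm behind it; z points along the fingers, y is the line along which they close (so a half turn about z gives the same grasp; the last joint's range is limited). The gripper opens to 94 mm and grips with 3 to 60 N. Pads are 16 mm wide; open, the fingers measure 119 mm over their backs; the gripper's body (75 mm by 177 mm) begins 78 mm behind the grasp point.
Start: joints at [1.257, 0.3, 1.521, -0, 1.321, -0.067], TCP at [0.134, 0.533, 0.205] pointing down, gripper open.
Joint ranges: [-3.03, 3.03], [-0.79, 2.21], [0.23, 2.52], [-1.04, 4.18], [0, 3.07], [-2.55, 2.55]. Speed limits (rad/s): [2.22, 2.22, 2.57, 3.14, 3.14, 3.14].

## Interface

Orientations are given as [roll, pitch, yaw] about the fixed x, y, z axes, in that order (R = Rz(yaw) Ry(pitch) Rx(roll)).
In Python, from station import ctrl gives the robot as it stands. The module is installed in compiled form; this text tells all that it offers.
- The arm moves only by the tool step_arm, never from a script. Its argument "deltas" is a list of rows, each an object with "dp": the shift along the tool's x, y, z scaled (see below), a list of three; "twist": the turn about the tool's z scaled (see below). In form: [{"dp": [tx, ty, tz], "twist": twist}, ...]. A call has 1 to 12 rows; each row shifts and turns the commanded pose from where the row before left it, along the tool's axes as they then stand; what a row does not reach is not made up. The controller multiplies each number of a shift by 0.04 m and each number of a turn by 4 degrees. A row lasts 1/10 s, in which the tool goes at most 50 mm and 8.59 degrees, less where a joint would pass 70% of its speed; a pose out of reach is approached as far as the arm can. A call with a number of a shift or a turn outside -1 to 1 is refused whole. A call with a gripper value outside its range is refused whole. "gripper" is the opening, from -1 (shut) to 1 (fully open), set as the call begins (left out, the last holds). The fingers move at their own pace and stop on an object; "squeeze" is the grip in N (left out, the last holds). Time passes only in rows, so rows that do not move let the fingers close. It gives the time, the measured TCP pose, the force, the opening and the grip force at its end, in the units of the state.
- ctrl.get_obs(): the state, without advancing time (a new reading comes with each control period).
- ctrl.camera(name): name is "side" or "top" or "wrist"; returns (picture, depth): 480x640x3 uint8, red, green, blue; 480x640 float32, m along the optical axis (not along the pixel's ray), 0 where there is no reading.
- ctrl.get_calibration(name): a dict with "fx", "fy", "cx", "cy" (pixels), "distortion" ([k1, k2, p1, p2, k3] as OpenCV has them; the pictures are not rectified), "world_to_cam" (4x4, takes a point from world to camera coordinates); the wrist camera has in their place "hand_eye" (4x4, takes a point from camera to tool coordinates, whose origin is the TCP and whose axes are the flange's). Camera axes: x right, y down, z forward; pixel columns grow to the right and rows downward; lengths in m; the calibration is good to about 2 mm. A picture is of the moment at which its call begins: read the wrist's pose just before it. get_calibration takes no time and is no camera call.
- ctrl.hand_in(): hands the job in; it is judged then, once.
Trained networks look in the newest picture that a camera, given by its name, has taken for a name from the list of things; names that differ only in an ending like _2 or _b are one class to them, and where a whole thing is asked for, a point or a joint stands for the part that bears it (a point fixed in the world has none). Each returns a list of dicts, best first, with "conf" (0 to 1); they miss things now and then, are a little off and sometimes report something else, mostly with a low value. They report only what shows in the picture. A call takes as long as a camera call. They do not tell look-alikes from the thing itself.
- ctrl.spot_in(camera, label): "rect" ([left, top, right, bottom] as shares, 0 to 1, of the picture: columns of its width, rows of its height, round what is visible of it).
- ctrl.cut_out(camera, label): "pixels" (480x640 bool, what is visible of it) and "rect" ([left, top, right, bottom] as shares, 0 to 1, of the picture: columns of its width, rows of its height, round what is visible of it).
The state is a dict: "time_s": time; "qpos": joint angles; "joint_vel": joint speeds; "tau": joint torques, N m; "ee_pos": TCP position; "eef_rot": TCP orientation; "force": force on the tool from outside, world axes, zero at the start; "moment": the same for the moment, N m; "grip_width": finger opening in m; "grip_force": force on a finger pad.
Only numpy, scipy, OpenCV 4.12 (cv2) and the standard library are available. Lean on these libraries where they do the work, as an engineer would, in place of code of your own. Each camera call takes 0.05 s, during which the arm holds its last target. There are 200 camera calls.

## Working session

There is one attempt and no reset: what is moved stays moved. The work goes in short steps, Python scripts to look and compute and a tool call to move; the robot and the scene stay as the last step left them, time stands still between calls to the robot, and variables do not carry over. Pictures are saved under pics/ and viewed, at most 10 in all, crops included, and the job is handed in when it is done.

Besides the shell and the picture viewer there is one more tool, called after "Call:" by a JSON object that holds its "api" and its "payload". step_arm: Moves the arm, as the interface text tells. Its arguments: {"type":"object","properties":{"deltas":{"type":"array"},"gripper":{"type":"number"},"squeeze":{"type":"number"}},"required":["deltas"]}

```bash
mkdir -p pics; cat > h.py <<'E'
import numpy as np, cv2
from station import ctrl
from scipy.spatial.transform import Rotation as R
def T_wc(name,obs=None):
    c=ctrl.get_calibration(name)
    if 'world_to_cam' in c: return np.linalg.inv(np.array(c['world_to_cam'])),c
    T=np.eye(4);T[:3,:3]=R.from_euler('xyz',obs['eef_rot']).as_matrix();T[:3,3]=obs['ee_pos']
    return T@np.array(c['hand_eye']),c
def cloud(name,depth,mask,obs=None):
    T,c=T_wc(name,obs)
    v,u=np.nonzero(mask&(depth>0)); z=depth[v,u]
    K=np.array([[c['fx'],0,c['cx']],[0,c['fy'],c['cy']],[0,0,1]])
    n=cv2.undistortPoints(np.c_[u,v].astype(np.float64)[:,None],K,np.array(c['distortion']))[:,0]
    P=np.c_[n*z[:,None],z]
    return P@T[:3,:3].T+T[:3,3],np.c_[u,v]
E
python3 - <<'E'
from h import *
o=ctrl.get_obs();print(o)
for n in ['side','top','wrist']:
    im,d=ctrl.camera(n); cv2.imwrite(f'pics/{n}0.png',im[:,:,::-1]); np.save(f'{n}d.npy',d)
    T,c=T_wc(n,o);print(n,T.round(3).tolist(),c['fx'],(d>0).mean())
    for l in ['bottle_amber','bottle_green','rack','caddy','mat_middle','tray_handle','jar','spray','bench_block','ring_mandrel','pickle_bowl','hammer']:
        for r in ctrl.cut_out(n,l)[:3]:
            P,_=cloud(n,d,r['pixels'],o)
            if len(P): print(n,l,round(r['conf'],2),(np.array(r['rect'])*[640,480,640,480]).round().astype(int),np.median(P,0).round(3),np.percentile(P,2,axis=0).round(3),np.percentile(P,98,axis=0).round(3))
print(ctrl.get_obs()['time_s'])
E
```

```text
{'time_s': 0.0, 'qpos': array([ 1.25737496e+00,  3.00474860e-01,  1.52159969e+00, -1.62244232e-05,
        1.32072810e+00, -6.65827689e-02]), 'joint_vel': array([-0.00049923,  0.00080899, -0.00035326,  0.000667  , -0.00111245,
        0.00098554]), 'tau': array([-6.26642377e-04, -5.31805372e+01, -3.52734089e+01,  7.08121830e-02,
        2.44405976e-02, -4.51423125e-05]), 'ee_pos': array([0.13429838, 0.53306397, 0.20487641]), 'eef_rot': array([-3.14038429e+00, -6.48254789e-05,  2.89475804e+00]), 'force': array([-0.38533708, -0.59970482, -0.17517169]), 'moment': array([-0.03120684,  0.00229496,  0.01114315]), 'grip_force': 0.0, 'grip_width': 0.09409752061902392}
side [[0.856, -0.291, 0.427, -0.201], [-0.517, -0.478, 0.71, -1.246], [-0.003, -0.829, -0.56, 1.05], [0.0, 0.0, 0.0, 1.0]] 609.6813346548206 0.9959895833333333
side bottle_amber 0.74 [281 168 321 207] [0.611 0.244 0.095] [0.565 0.228 0.005] [0.759 0.405 0.144]
side bottle_green 0.76 [290 186 328 228] [0.583 0.138 0.096] [0.536 0.12  0.041] [0.637 0.169 0.143]
side rack 0.56 [278 202 335 234] [0.593 0.151 0.011] [0.528 0.105 0.0
[... 2805 characters left out ...]
 ] [ 0.681 -0.416  0.152]
top spray 0.28 [382 180 406 194] [ 0.65  -0.174  0.082] [ 0.637 -0.209  0.031] [ 0.67  -0.152  0.09 ]
top bench_block 0.79 [487 212 544 266] [ 0.534 -0.473  0.04 ] [ 0.481 -0.531  0.014] [ 0.594 -0.423  0.045]
top ring_mandrel 0.7 [ 76 191 131 218] [0.596 0.496 0.043] [0.575 0.476 0.007] [0.624 0.523 0.201]
top pickle_bowl 0.62 [ 87 257 135 303] [0.43  0.502 0.021] [0.381 0.442 0.002] [0.479 0.539 0.048]
top hammer 0.59 [478 274 591 329] [ 0.373 -0.494  0.025] [ 0.33  -0.641  0.014] [ 0.437 -0.396  0.03 ]
wrist [[0.245, 0.942, 0.231, 0.068], [0.97, -0.237, -0.059, 0.549], [-0.001, 0.239, -0.971, 0.384], [0.0, 0.0, 0.0, 1.0]] 373.9161864940327 0.9960677083333334
1.95
```

View pics/top0.png

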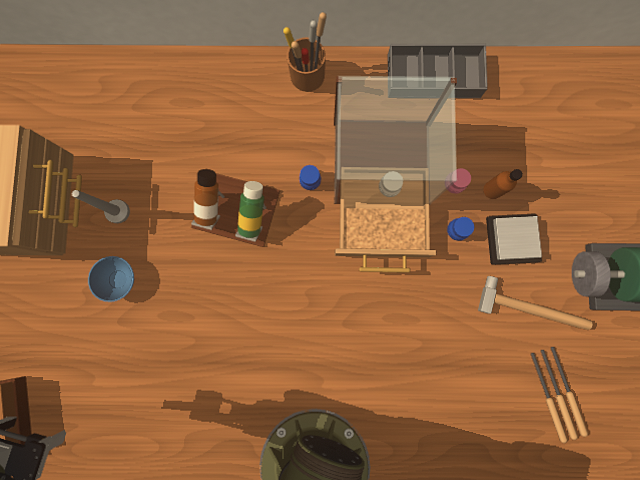

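View pics/side0.png

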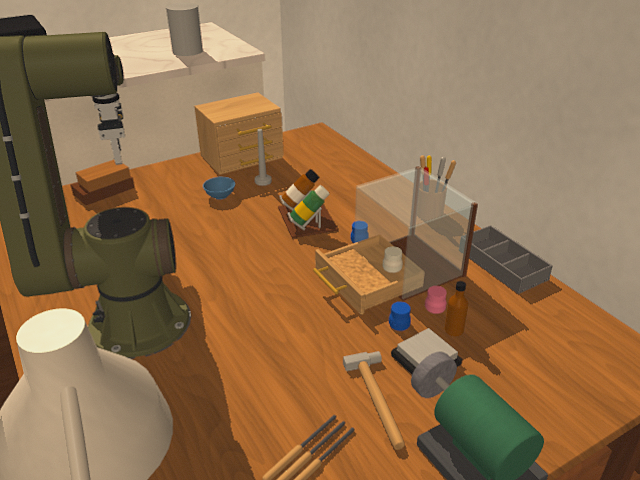

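```bash
python3 - <<'E'
from h import *
# cached: fit using one fresh capture of both
o=ctrl.get_obs()
A={}
for n in ['top','side']:
    im,d=ctrl.camera(n)
    M={l:ctrl.cut_out(n,l) for l in ['bottle_amber','bottle_green','tray_handle']}
    full,uv=cloud(n,d,np.ones((480,640),bool)); np.save(f'{n}full.npy',np.c_[full,im[uv[:,1],uv[:,0]]])
    for l in ['bottle_amber','bottle_green']:
        P,_=cloud(n,d,cv2.erode(M[l][0]['pixels'].astype(np.uint8),np.ones((3,3)))>0); A.setdefault(l,[]).append(P)
from scipy.optimize import least_squares
def resid(p,P):
    # foot-centre p[:3], yaw p[3], elev p[4]
    a=np.array([np.cos(p[3])*np.cos(p[4]),np.sin(p[3])*np.cos(p[4]),np.sin(p[4])])
    q=P-p[:3];h=q@a;r=np.linalg.norm(q-np.outer(h,a),axis=1)
    d1=np.maximum(r-.027,np.abs(h-.05)-.05);d2=np.maximum(r-.021,np.abs(h-.115)-.015)
    return np.where(np.abs(d1)<np.abs(d2),d1,d2)
for l in A:
  for nm,P in [('top',A[l][0]),('side',A[l][1]),('both',np.vstack(A[l]))]:
    c=np.median(P,0);best=None
    P=P[np.linalg.norm(P-c,axis=1)<.11]
    for yaw in np.arange(0,6.28,.8):
        a=np.array([np.cos(yaw),np.sin(yaw),1])*.707
        s=least_squares(resid,np.r_[c-a*.07-[0,0,.02],yaw,.785],args=(P,),loss='soft_l1',f_scale=.002)
        if best is None or s.cost<best.cost: best=s
    p=best.x;a=np.array([np.cos(p[3])*np.cos(p[4]),np.sin(p[3])*np.cos(p[4]),np.sin(p[4])])
    print(l,nm,p.round(4),'cap mid',(p[:3]+.115*a).round(4),np.abs(best.fun).mean().round(4))
F=np.load('topfull.npy')
# hood top
h=F[(abs(F[:,2]-.236)<.008)&(F[:,1]<0)&(F[:,1]>-.35)&(F[:,0]>.5)]
r=cv2.minAreaRect((h[:,:2]*1000).astype(np.float32)); print('hood',r,len(h),np.median(h[:,2]))
E
```

```text
bottle_amber top [0.5758 0.2719 0.0414 6.0337 0.7751] cap mid [0.6554 0.2516 0.1219] 0.0011
bottle_amber side [ 0.5794  0.2728  0.0458 -0.2605  0.7756] cap mid [0.6588 0.2516 0.1263] 0.0033
bottle_amber both [ 0.5759  0.2726  0.0416 -0.2589  0.7739] cap mid [0.6554 0.2516 0.1219] 0.0018
bottle_green top [0.5486 0.1646 0.0412 6.0346 0.7771] cap mid [0.6281 0.1444 0.1218] 0.001
bottle_green side [ 0.553   0.1657  0.0473 -0.2606  0.7567] cap mid [0.6338 0.1441 0.1263] 0.0029
bottle_green both [ 0.5489  0.1656  0.0414 -0.2598  0.7762] cap mid [0.6282 0.1445 0.122 ] 0.0018
hood ((735.8137817382812, -163.34141540527344), (246.0261688232422, 221.13916015625), 89.60877990722656) 12283 0.2364277564990609
```

```bash
python3 - <<'E'
from h import *
for n in ['top','side']:
    F=np.load(f'{n}full.npy'); c=F[:,3:].astype(int)
    s=(F[:,0]>.45)&(F[:,0]<.63)&(F[:,1]>-.29)&(F[:,1]<-.03)
    h=F[s&(F[:,2]>.03)&(F[:,2]<.056)]
    print(n,np.histogram(h[:,2],np.arange(.03,.058,.002))[0])
    zt=np.median(h[(h[:,0]>.54)&(h[:,0]<.58)&(abs(h[:,1]+.163)<.06)][:,2])
    m=F[s&(abs(F[:,2]-zt)<.004)&(F[:,1]>-.255)&(F[:,1]<-.07)&(F[:,0]>.49)]
    print('mat z',zt,np.percentile(m[:,:2],[1,50,99],axis=0).round(4).tolist())
    for y in (-.24,-.16,-.085):
        q=F[s&(abs(F[:,1]-y)<.01)&(F[:,2]>.062)]; print(' panel',y,np.percentile(q[:,:3],[5,50,95],axis=0).round(4).tolist())
    q=F[(F[:,0]>.42)&(F[:,0]<.488)&(F[:,1]>-.25)&(F[:,1]<-.08)&(F[:,2]>.04)]
    print(' handle',np.percentile(q[:,:3],[5,50,95],axis=0).round(4).tolist(),len(q))
    print(' handle slope',np.polyfit(q[:,1],q[:,0],1))
    p=F[s&(F[:,2]>.065)]; print(' panel slope',np.polyfit(p[:,1],p[:,0],1))
E
```

```text
top [ 251  126   39    7   11   15   15   35  186  797 1308  836  251    0]
mat z 0.0511012666726558 [[0.4933, -0.2532], [0.5547, -0.1611], [0.6036, -0.0704]]
 panel -0.24 [[0.4924, -0.2482, 0.0708], [0.5019, -0.2391, 0.0756], [0.6291, -0.231, 0.2379]]
 panel -0.16 [[0.4554, -0.1692, 0.0633], [0.5007, -0.1603, 0.0734], [0.6287, -0.1508, 0.2375]]
 panel -0.085 [[0.4934, -0.0947, 0.069], [0.5025, -0.0856, 0.0728], [0.6285, -0.0763, 0.2378]]
 handle [[0.4529, -0.2116, 0.0552], [0.4595, -0.1615, 0.0594], [0.4823, -0.1097, 0.0632]] 316
 handle slope [-0.01841657  0.45872997]
 panel slope [-0.08835926  0.54302762]
side [ 75  81  62  59  51  54  54  53 103 235 436 483 306   0]
mat z 0.05182028607000855 [[0.493, -0.2494], [0.5596, -0.1656], [0.606, -0.0714]]
 panel -0.24 [[0.4921, -0.2489, 0.0654], [0.4996, -0.2383, 0.074], [0.6294, -0.2307, 0.2392]]
 panel -0.16 [[0.4598, -0.1687, 0.0629], [0.4965, -0.1605, 0.0724], [0.6279, -0.152, 0.2381]]
 panel -0.085 [[0.4915, -0.0939, 0.0664], [0.4988, -0.0876, 0.0749], [0.6277, -0.0772, 0.239]]
 handle [[0.4522, -0.2164, 0.0555], [0.458, -0.1638, 0.0601], [0.4826, -0.1094, 0.0646]] 188
 handle slope [0.02300197 0.46519483]
 panel slope [-0.08466434  0.54896967]
```

Call:
{"api": "step_arm", "payload": {"deltas": [{"dp": [-0.4,-0.1,0],"twist": 0},{"dp": [-0.7,-0.18,0],"twist": 0},{"dp": [-0.7,-0.18,0],"twist": 0},{"dp": [-0.7,-0.18,0],"twist": 0},{"dp": [-0.7,-0.18,0],"twist": 0},{"dp": [-0.7,-0.18,0],"twist": 0},{"dp": [-0.7,-0.18,0],"twist": 0},{"dp": [-0.7,-0.18,0],"twist": 0},{"dp": [-0.7,-0.18,0],"twist": 0},{"dp": [-0.7,-0.18,0],"twist": 0},{"dp": [-0.7,-0.18,0],"twist": 0},{"dp": [-0.7,-0.18,0],"twist": 0}], "gripper": 1, "squeeze": 20}}

```text
time_s: 3.55
ee_pos: [0.4297, 0.3719, 0.2055]
eef_rot: [-3.142, 0.0, 2.894]
force: [0.5, 0.4, 0.2]
grip_width: 0.0942
grip_force: 0.0
```

```bash
cat >> h.py <<'E'
def to(x,y,z,yaw=None):
    o=ctrl.get_obs();M=R.from_euler('xyz',o['eef_rot']).as_matrix()
    d=M.T@(np.array([x,y,z])-o['ee_pos'])
    print('t',round(o['time_s'],2),'pos',np.round(o['ee_pos'],4),'yaw',round(o['eef_rot'][2],4),'F',np.round(o['force'],2),'w',round(o['grip_width'],4),'units',(d/.04).round(3), 'twist', None if yaw is None else round(-(yaw-o['eef_rot'][2])/np.radians(4),2))
E
python3 -c "
from h import *
to(.6554,.2516,.205)"
```

```text
t 3.55 pos [0.4297 0.3719 0.2055] yaw 2.8944 F [0.47 0.35 0.2 ] w 0.0942 units [-6.206 -1.536  0.014] twist None
```

Call:
{"api": "step_arm", "payload": {"deltas": [{"dp": [-0.6,-0.15,0],"twist": 0},{"dp": [-0.8,-0.2,0],"twist": 0},{"dp": [-0.8,-0.2,0],"twist": 0},{"dp": [-0.8,-0.2,0],"twist": 0},{"dp": [-0.8,-0.2,0],"twist": 0},{"dp": [-0.8,-0.2,0],"twist": 0},{"dp": [-0.7,-0.17,0],"twist": 0},{"dp": [-0.5,-0.12,0],"twist": 0},{"dp": [-0.3,-0.07,0],"twist": 0},{"dp": [-0.1,-0.02,0],"twist": 0},{"dp": [0,0,0],"twist": 0}]}}

```text
time_s: 4.65
ee_pos: [0.654, 0.2527, 0.2051]
eef_rot: [-3.141, -0.0, 2.894]
force: [0.5, -0.0, -0.3]
grip_width: 0.0942
grip_force: 0.0
```

```bash
python3 - <<'E'
from h import *
to(.6554,.2516,.103)
o=ctrl.get_obs(); im,d=ctrl.camera('wrist'); cv2.imwrite('pics/w1.png',im[:,:,::-1])
r=ctrl.cut_out('wrist','bottle_amber')
for q in r[:2]:
    P,_=cloud('wrist',d,q['pixels'],o); print(q['conf'],np.median(P,0).round(3),np.percentile(P,[2,98],axis=0).round(4).tolist())
    np.save('wP.npy',P)
    break
E
```

```text
t 4.65 pos [0.654  0.2527 0.2051] yaw 2.894 F [ 0.52 -0.05 -0.33] w 0.0942 units [-0.042 -0.017  2.554] twist None
0.85 [0.621 0.26  0.114] [[0.5651, 0.2326, 0.0581], [0.674, 0.2907, 0.1435]]
```

View pics/w1.png

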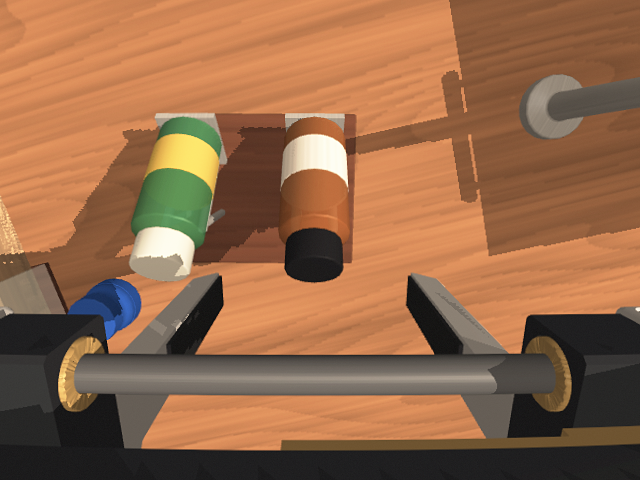

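Call:
{"api": "step_arm", "payload": {"deltas": [{"dp": [-0.04,-0.02,0.3],"twist": 0},{"dp": [0,0,0.5],"twist": 0},{"dp": [0,0,0.5],"twist": 0},{"dp": [0,0,0.5],"twist": 0},{"dp": [0,0,0.4],"twist": 0},{"dp": [0,0,0.25],"twist": 0},{"dp": [0,0,0.1],"twist": 0},{"dp": [0,0,0],"twist": 0}]}}

```text
time_s: 5.55
ee_pos: [0.6551, 0.2524, 0.1033]
eef_rot: [-3.142, -0.0, 2.895]
force: [-0.8, 0.3, 0.8]
grip_width: 0.0942
grip_force: 0.0
```

Call:
{"api": "step_arm", "payload": {"deltas": [{"dp": [0,0,0],"twist": 0},{"dp": [0,0,0],"twist": 0},{"dp": [0,0,0],"twist": 0},{"dp": [0,0,0],"twist": 0},{"dp": [0,0,0],"twist": 0},{"dp": [0,0,0],"twist": 0},{"dp": [0,0,0],"twist": 0},{"dp": [0,0,0],"twist": 0}], "gripper": -1, "squeeze": 20}}

```text
time_s: 6.35
ee_pos: [0.655, 0.2521, 0.1035]
eef_rot: [-3.141, -0.0, 2.895]
force: [-2.5, -3.7, 1.5]
grip_width: 0.0504
grip_force: 19.0
```

Call:
{"api": "step_arm", "payload": {"deltas": [{"dp": [0,0,0],"twist": 0},{"dp": [0,0,0],"twist": 0},{"dp": [0,0,0],"twist": 0},{"dp": [-0.08,0.02,-0.1],"twist": 0},{"dp": [0,0,-0.15],"twist": 0},{"dp": [0,0,0],"twist": 0}], "gripper": 0.6}}

```text
time_s: 6.95
ee_pos: [0.659, 0.2525, 0.1148]
eef_rot: [3.141, 0.002, 2.895]
force: [0.0, 0.2, -0.1]
grip_width: 0.0749
grip_force: 0.0
```

Call:
{"api": "step_arm", "payload": {"deltas": [{"dp": [0,0,0],"twist": 0},{"dp": [0,0,0],"twist": 0},{"dp": [0,0,0],"twist": 0},{"dp": [0,0,0],"twist": 0},{"dp": [0,0,0],"twist": 0},{"dp": [0,0,0],"twist": 0}], "gripper": -1, "squeeze": 20}}

```text
time_s: 7.55
ee_pos: [0.6584, 0.2521, 0.1135]
eef_rot: [-3.141, -0.0, 2.895]
force: [0.0, -2.0, 0.6]
grip_width: 0.0412
grip_force: 20.0
```

```bash
cat >> h.py <<'E'
from scipy.optimize import least_squares
def resid(p,P):
    a=np.array([np.cos(p[3])*np.cos(p[4]),np.sin(p[3])*np.cos(p[4]),np.sin(p[4])])
    q=P-p[:3];h=q@a;r=np.linalg.norm(q-np.outer(h,a),axis=1)
    d1=np.maximum(r-.027,np.abs(h-.05)-.05);d2=np.maximum(r-.021,np.abs(h-.115)-.015)
    return np.where(np.abs(d1)<np.abs(d2),d1,d2)
def bottle(cams=('top','side'),save=None):
    Ps=[]
    o=ctrl.get_obs();g=np.array(o['ee_pos'])
    for n in cams:
        im,d=ctrl.camera(n); m=ctrl.cut_out(n,'bottle_amber')
        if save: cv2.imwrite(f'pics/{save}_{n}.png',im[:,:,::-1])
        for q in m:
            P,_=cloud(n,d,cv2.erode(q['pixels'].astype(np.uint8),np.ones((3,3)))>0,o)
            P=P[np.linalg.norm(P-g,axis=1)<.18] if len(P) else P
            if len(P)>15: Ps.append(P);print(n,round(q['conf'],2),len(P),np.median(P,0).round(3));break
    if not Ps: print('none');return
    P=np.vstack(Ps);c=np.median(P,0);best=None
    for yaw in (-.26,1.3,2.9,4.4):
      for e in (.6,1.0,1.4):
        a=np.array([np.cos(yaw)*np.cos(e),np.sin(yaw)*np.cos(e),np.sin(e)])
        s=least_squares(resid,np.r_[c-a*.05,yaw,e],args=(P,),loss='soft_l1',f_scale=.002)
        if best is None or s.cost<best.cost: best=s
    p=best.x;print('foot',p[:3].round(4),'yaw',p[3].round(3),'elev deg',np.degrees(p[4]).round(1),'res',np.abs(best.fun).mean().round(4))
    return p
E
python3 - <<'E'
from h import *
to(.6,.2,.2)
bottle(save='g')
E
```

```text
t 7.55 pos [0.6584 0.2521 0.1135] yaw 2.8947 F [ 0.03 -2.04  0.62] w 0.0412 units [ 1.097 -1.622 -2.162] twist None
top 0.19 1071 [0.625 0.208 0.009]
side 0.63 493 [0.605 0.246 0.092]
foot [ 0.6228  0.1728 -0.0067] yaw 1.759 elev deg 46.9 res 0.0176
```

Call:
{"api": "step_arm", "payload": {"deltas": [{"dp": [0,0,-0.1],"twist": 0},{"dp": [0,0,-0.2],"twist": 0},{"dp": [0,0,-0.3],"twist": 0},{"dp": [0,0,-0.4],"twist": 0},{"dp": [0,0,-0.5],"twist": 0},{"dp": [0,0,-0.5],"twist": 0},{"dp": [0,0,-0.5],"twist": 0},{"dp": [0,0,-0.5],"twist": 0},{"dp": [0,0,-0.5],"twist": 0},{"dp": [0,0,-0.4],"twist": 0},{"dp": [0,0,-0.2],"twist": 0},{"dp": [0,0,0],"twist": 0}]}}

```text
time_s: 8.95
ee_pos: [0.6586, 0.2525, 0.2793]
eef_rot: [3.14, 0.002, 2.895]
force: [-0.5, 1.1, -2.0]
grip_width: 0.0416
grip_force: 20.0
```

```bash
python3 - <<'E'
from h import *
to(.555,-.163,.28,np.pi)
bottle(('side','wrist'),save='l')
a=cv2.imread('pics/l_side.png')[60:300,150:470]; b=cv2.imread('pics/l_wrist.png')
cv2.imwrite('pics/l.png',np.hstack([cv2.resize(a,(400,300)),cv2.resize(b,(400,300))]))
E
```

```text
t 8.95 pos [0.6586 0.2525 0.2793] yaw 2.8948 F [-0.52  1.09 -1.96] w 0.0416 units [ -0.026 -10.705  -0.032] twist -3.53
side 0.57 524 [0.606 0.244 0.256]
wrist 0.95 20537 [0.623 0.261 0.282]
foot [0.5791 0.2714 0.2061] yaw -0.239 elev deg 44.9 res 0.0005
```

View pics/l.png

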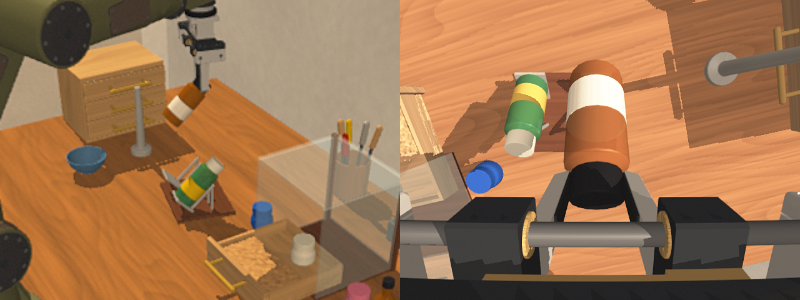

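Call:
{"api": "step_arm", "payload": {"deltas": [{"dp": [0,0,0],"twist": -0.6},{"dp": [0,0,0],"twist": -1},{"dp": [0,0,0],"twist": -1},{"dp": [0,0,0],"twist": -0.93},{"dp": [0.05,-0.3,0],"twist": 0},{"dp": [0.1,-0.5,0],"twist": 0},{"dp": [0.15,-0.8,0],"twist": 0},{"dp": [0.15,-0.8,0],"twist": 0},{"dp": [0.15,-0.8,0],"twist": 0},{"dp": [0.15,-0.8,0],"twist": 0},{"dp": [0.15,-0.8,0],"twist": 0},{"dp": [0.15,-0.8,0],"twist": 0}]}}

```text
time_s: 10.35
ee_pos: [0.6154, 0.0264, 0.2771]
eef_rot: [-3.141, -0.0, 3.139]
force: [-0.3, -0.7, -1.7]
grip_width: 0.0417
grip_force: 20.0
```

Call:
{"api": "step_arm", "payload": {"deltas": [{"dp": [0.15,-0.8,0],"twist": 0},{"dp": [0.15,-0.8,0],"twist": 0},{"dp": [0.15,-0.8,0],"twist": 0},{"dp": [0.15,-0.8,0],"twist": 0},{"dp": [0.15,-0.7,0],"twist": 0},{"dp": [0.15,-0.5,0],"twist": 0},{"dp": [0.1,-0.3,0],"twist": 0},{"dp": [0,-0.1,0],"twist": 0},{"dp": [0,0,0],"twist": 0},{"dp": [0,0,0],"twist": 0}]}}

```text
time_s: 11.35
ee_pos: [0.5764, -0.1628, 0.2774]
eef_rot: [3.141, -0.0, -3.142]
force: [0.2, 0.3, -2.1]
grip_width: 0.0414
grip_force: 20.0
```

```bash
python3 - <<'E'
from h import *
to(.575,-.163,.18,np.pi)
bottle(('wrist',))
E
```

```text
t 11.35 pos [ 0.5764 -0.1628  0.2774] yaw -3.1416 F [ 0.16  0.3  -2.12] w 0.0414 units [ 0.035 -0.005  2.434] twist -90.0
wrist 0.56 20430 [ 0.54  -0.164  0.281]
foot [ 0.4944 -0.1643  0.2043] yaw 0.01 elev deg 44.8 res 0.0005
```

Call:
{"api": "step_arm", "payload": {"deltas": [{"dp": [0,0,0.3],"twist": 0},{"dp": [0,0,0.5],"twist": 0},{"dp": [0,0,0.6],"twist": 0},{"dp": [0,0,0.5],"twist": 0},{"dp": [0,0,0.3],"twist": 0},{"dp": [0,0,0.15],"twist": 0},{"dp": [0,0,0],"twist": 0}]}}

```text
time_s: 12.15
ee_pos: [0.5762, -0.1634, 0.183]
eef_rot: [3.141, -0.001, 3.141]
force: [0.1, 0.4, -1.3]
grip_width: 0.0418
grip_force: 20.0
```

Call:
{"api": "step_arm", "payload": {"deltas": [{"dp": [0,0,0],"twist": 0},{"dp": [0,0,0],"twist": 0},{"dp": [0,0,0],"twist": 0},{"dp": [0,0,0],"twist": 0},{"dp": [0,0,0],"twist": 0},{"dp": [0,0,0],"twist": 0}], "squeeze": 9}}

```text
time_s: 12.75
ee_pos: [0.5763, -0.1636, 0.1835]
eef_rot: [-3.142, 0.0, 3.141]
force: [0.8, -0.1, -2.3]
grip_width: 0.0413
grip_force: 9.0
```

```bash
python3 - <<'E'
from h import *
to(.575,-.163,.18)
bottle(('wrist',))
E
```

```text
t 12.75 pos [ 0.5763 -0.1636  0.1835] yaw 3.1412 F [ 0.77 -0.14 -2.28] w 0.0413 units [0.032 0.015 0.088] twist None
wrist 0.85 19938 [ 0.541 -0.164  0.187]
foot [ 0.4982 -0.1643  0.1066] yaw 3.142 elev deg 132.6 res 0.0004
```

Call:
{"api": "step_arm", "payload": {"deltas": [{"dp": [0,0,0],"twist": 0},{"dp": [0,0,0],"twist": 0},{"dp": [0,0,0],"twist": 0},{"dp": [0,0,0],"twist": 0},{"dp": [0,0,0],"twist": 0},{"dp": [0,0,0],"twist": 0}], "squeeze": 7}}

```text
time_s: 13.45
ee_pos: [0.5763, -0.1636, 0.1834]
eef_rot: [3.142, 0.0, 3.141]
force: [0.1, 0.2, -2.5]
grip_width: 0.0421
grip_force: 7.0
```

```bash
python3 - <<'E'
from h import *
to(.575,-.163,.18)
p=bottle(('wrist',))
E
```

```text
t 13.45 pos [ 0.5763 -0.1636  0.1834] yaw 3.1412 F [ 0.09  0.15 -2.53] w 0.0421 units [0.032 0.015 0.086] twist None
wrist 0.94 15739 [ 0.553 -0.164  0.187]
foot [ 0.5241 -0.1642  0.0881] yaw -0.001 elev deg 62.6 res 0.0004
```

Call:
{"api": "step_arm", "payload": {"deltas": [{"dp": [0,0,0],"twist": 0},{"dp": [0,0,0],"twist": 0},{"dp": [0,0,0],"twist": 0},{"dp": [0,0,0],"twist": 0},{"dp": [0,0,0],"twist": 0},{"dp": [0,0,0],"twist": 0}], "squeeze": 6}}

```text
time_s: 14.15
ee_pos: [0.5763, -0.1636, 0.1834]
eef_rot: [-3.142, -0.0, 3.141]
force: [-0.0, 0.2, -1.4]
grip_width: 0.0417
grip_force: 6.0
```

```bash
python3 - <<'E'
from h import *
to(.575,-.163,.18)
p=bottle(('wrist',))
E
```

```text
t 14.15 pos [ 0.5763 -0.1636  0.1834] yaw 3.1412 F [-0.01  0.24 -1.43] w 0.0417 units [0.031 0.015 0.086] twist None
wrist 0.9 15997 [ 0.553 -0.164  0.187]
foot [ 0.5242 -0.1642  0.0881] yaw 3.14 elev deg 117.4 res 0.0004
```

Call:
{"api": "step_arm", "payload": {"deltas": [{"dp": [0,0,0],"twist": 0},{"dp": [0,0,0],"twist": 0},{"dp": [0,0,0],"twist": 0},{"dp": [0,0,0],"twist": 0},{"dp": [0,0,0],"twist": 0}], "squeeze": 4.5}}

```text
time_s: 14.75
ee_pos: [0.5763, -0.1636, 0.1835]
eef_rot: [-3.142, 0.0, 3.141]
force: [0.1, -0.2, -1.2]
grip_width: 0.0419
grip_force: 4.5
```

```bash
python3 - <<'E'
from h import *
to(.575,-.163,.18)
p=bottle(('wrist',))
E
```

```text
t 14.75 pos [ 0.5763 -0.1636  0.1835] yaw 3.1412 F [ 0.15 -0.17 -1.18] w 0.0419 units [0.032 0.015 0.087] twist None
wrist 0.77 12240 [ 0.561 -0.164  0.192]
foot [ 0.5543 -0.1643  0.0766] yaw 0.0 elev deg 78.0 res 0.0004
```

Call:
{"api": "step_arm", "payload": {"deltas": [{"dp": [0,0,0.1],"twist": 0},{"dp": [0,0,0.15],"twist": 0},{"dp": [0,0,0.08],"twist": 0},{"dp": [0,0,0.03],"twist": 0},{"dp": [0,0,0.03],"twist": 0},{"dp": [0,0,0],"twist": 0}]}}

```text
time_s: 15.45
ee_pos: [0.5763, -0.1636, 0.1678]
eef_rot: [-3.142, -0.0, 3.141]
force: [0.2, -0.4, -2.4]
grip_width: 0.0417
grip_force: 4.5
```

Call:
{"api": "step_arm", "payload": {"deltas": [{"dp": [0,0,0.025],"twist": 0},{"dp": [0,0,0.025],"twist": 0},{"dp": [0,0,0],"twist": 0}]}}

```text
time_s: 15.75
ee_pos: [0.5762, -0.1636, 0.1658]
eef_rot: [3.142, -0.0, 3.141]
force: [-0.7, 0.1, -2.0]
grip_width: 0.042
grip_force: 4.5
```

Call:
{"api": "step_arm", "payload": {"deltas": [{"dp": [0,0,0.025],"twist": 0},{"dp": [0,0,0.025],"twist": 0},{"dp": [0,0,0],"twist": 0}]}}

```text
time_s: 16.05
ee_pos: [0.5762, -0.1636, 0.1637]
eef_rot: [3.142, -0.0, 3.141]
force: [-0.7, -0.6, -2.0]
grip_width: 0.0416
grip_force: 4.5
```

```bash
python3 - <<'E'
from h import *
to(.575,-.163,.16)
p=bottle(('wrist',))
E
```

```text
t 16.05 pos [ 0.5762 -0.1636  0.1637] yaw 3.1412 F [-0.69 -0.55 -2.03] w 0.0416 units [0.03  0.014 0.092] twist None
none
```

Call:
{"api": "step_arm", "payload": {"deltas": [{"dp": [0,0,0.025],"twist": 0},{"dp": [0,0,0],"twist": 0},{"dp": [0,0,0],"twist": 0}]}}

```text
time_s: 16.45
ee_pos: [0.5763, -0.1636, 0.1628]
eef_rot: [3.142, -0.0, 3.141]
force: [0.2, -0.2, -3.0]
grip_width: 0.0416
grip_force: 4.5
```

Call:
{"api": "step_arm", "payload": {"deltas": [{"dp": [0,0,0.025],"twist": 0},{"dp": [0,0,0],"twist": 0},{"dp": [0,0,0],"twist": 0}]}}

```text
time_s: 16.75
ee_pos: [0.5764, -0.1636, 0.1622]
eef_rot: [-3.141, 0.001, 3.141]
force: [-0.6, -0.0, 1.2]
grip_width: 0.0418
grip_force: 4.5
```

```bash
python3 - <<'E'
from h import *
to(.575,-.163,.16)
p=bottle(('wrist',),save='m')
p=bottle(('wrist',),save='m')
E
```

```text
t 16.75 pos [ 0.5764 -0.1636  0.1622] yaw 3.1412 F [-0.6  -0.04  1.19] w 0.0418 units [0.035 0.015 0.054] twist None
wrist 0.83 12198 [ 0.561 -0.164  0.171]
foot [ 0.5544 -0.1642  0.0553] yaw 6.283 elev deg 77.9 res 0.0005
wrist 0.73 12239 [ 0.561 -0.164  0.171]
foot [ 0.5544 -0.1642  0.0553] yaw 6.281 elev deg 77.9 res 0.0004
```

Call:
{"api": "step_arm", "payload": {"deltas": [{"dp": [0.05,0,0.005],"twist": 0},{"dp": [0.1,0,0.01],"twist": 0},{"dp": [0.1,0,0.01],"twist": 0},{"dp": [0.1,0,0.015],"twist": 0},{"dp": [0,0,0],"twist": 0}]}}

```text
time_s: 17.45
ee_pos: [0.5617, -0.1636, 0.1603]
eef_rot: [3.142, -0.0, 3.141]
force: [0.4, -0.7, 3.6]
grip_width: 0.0417
grip_force: 4.5
```

```bash
python3 - <<'E'
from h import *
to(.575,-.163,.16)
p=bottle(('wrist',))
E
```

```text
t 17.45 pos [ 0.5617 -0.1636  0.1603] yaw 3.1411 F [ 0.43 -0.65  3.56] w 0.0417 units [-0.332  0.015  0.007] twist None
wrist 0.94 10908 [ 0.55  -0.164  0.18 ]
foot [ 0.5539 -0.1642  0.0523] yaw 3.131 elev deg 95.1 res 0.0005
```

Call:
{"api": "step_arm", "payload": {"deltas": [{"dp": [0.08,0,0.015],"twist": 0},{"dp": [0.09,0,0.018],"twist": 0},{"dp": [0.08,0,0.018],"twist": 0},{"dp": [0,0,0],"twist": 0}]}}

```text
time_s: 17.95
ee_pos: [0.552, -0.1636, 0.1581]
eef_rot: [3.142, -0.0, 3.141]
force: [0.1, -0.2, 2.8]
grip_width: 0.0413
grip_force: 4.5
```

```bash
python3 - <<'E'
from h import *
to(.575,-.163,.16)
p=bottle(('wrist',))
E
```

```text
t 17.95 pos [ 0.552  -0.1636  0.1581] yaw 3.1411 F [ 0.14 -0.2   2.82] w 0.0413 units [-0.576  0.015 -0.048] twist None
wrist 0.77 10005 [ 0.542 -0.164  0.18 ]
foot [ 0.5537 -0.1643  0.0504] yaw 3.146 elev deg 90.4 res 0.0005
```

Call:
{"api": "step_arm", "payload": {"deltas": [{"dp": [0,0,0],"twist": 0},{"dp": [0,0,0],"twist": 0},{"dp": [0,0,0],"twist": 0}], "squeeze": 3}}

```text
time_s: 18.35
ee_pos: [0.5522, -0.1636, 0.1581]
eef_rot: [3.142, -0.0, 3.141]
force: [-0.3, -0.0, 0.2]
grip_width: 0.0418
grip_force: 3.0
```

Call:
{"api": "step_arm", "payload": {"deltas": [{"dp": [0,0,0],"twist": 0},{"dp": [0,0,0],"twist": 0},{"dp": [0,0,0],"twist": 0},{"dp": [0,0,0],"twist": 0},{"dp": [0,0,0],"twist": 0},{"dp": [0,0,0],"twist": 0}], "gripper": 0.6}}

```text
time_s: 18.95
ee_pos: [0.5523, -0.1636, 0.1582]
eef_rot: [3.142, -0.0, 3.141]
force: [0.4, 0.5, 0.1]
grip_width: 0.075
grip_force: 0.0
```

```bash
python3 - <<'E'
from h import *
to(.4,-.163,.25)
p=bottle(('wrist',),save='r')
E
```

```text
t 18.95 pos [ 0.5523 -0.1636  0.1582] yaw 3.1412 F [0.35 0.46 0.08] w 0.075 units [ 3.806  0.013 -2.295] twist None
wrist 0.87 10447 [ 0.543 -0.164  0.179]
foot [ 0.5536 -0.1643  0.0504] yaw 3.088 elev deg 90.5 res 0.0005
```

View pics/r_wrist.png

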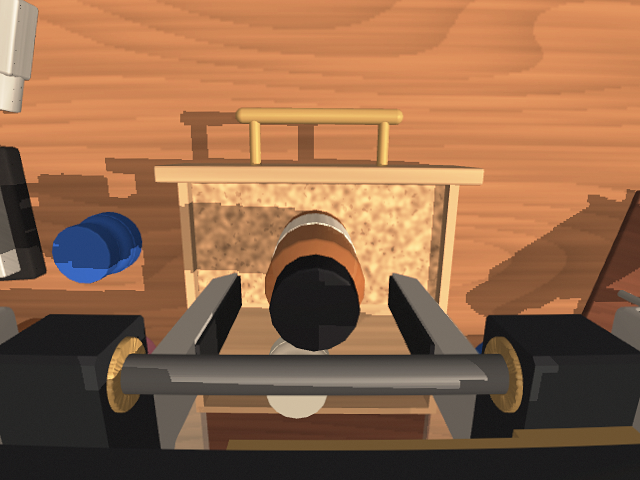

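Call:
{"api": "step_arm", "payload": {"deltas": [{"dp": [0,0,-0.2],"twist": 0},{"dp": [0,0,-0.5],"twist": 0},{"dp": [0,0,-0.6],"twist": 0},{"dp": [0,0,-0.5],"twist": 0},{"dp": [0.2,0,-0.2],"twist": 0},{"dp": [0.5,0,0],"twist": 0},{"dp": [0.7,0,0],"twist": 0},{"dp": [0.7,0,0],"twist": 0},{"dp": [0.7,0,0],"twist": 0},{"dp": [0.5,0,0],"twist": 0},{"dp": [0.3,0,0],"twist": 0},{"dp": [0,0,0],"twist": 0}]}}

```text
time_s: 20.25
ee_pos: [0.4074, -0.1636, 0.2384]
eef_rot: [-3.141, 0.0, 3.141]
force: [0.2, 0.8, -0.3]
grip_width: 0.0752
grip_force: 0.0
```

Call:
{"api": "step_arm", "payload": {"deltas": [{"dp": [0,0,0.3],"twist": 0},{"dp": [0,0,0.6],"twist": 0},{"dp": [0,0,0.8],"twist": 0},{"dp": [0,0,0.9],"twist": 0},{"dp": [0,0,0.9],"twist": 0},{"dp": [0,0,0.7],"twist": 0},{"dp": [0,0,0.4],"twist": 0},{"dp": [0,0,0.2],"twist": 0},{"dp": [0,0,0],"twist": 0}], "gripper": -1, "squeeze": 20}}

```text
time_s: 21.15
ee_pos: [0.408, -0.1632, 0.0449]
eef_rot: [3.141, -0.002, 3.142]
force: [-0.3, -0.4, 1.4]
grip_width: 0.0068
grip_force: 0.0
```

```bash
python3 - <<'E'
from h import *
to(.44,-.163,.04,3.1415)
E
```

```text
t 21.15 pos [ 0.408  -0.1632  0.0449] yaw 3.1415 F [-0.33 -0.4   1.43] w 0.0068 units [-0.8    0.004  0.122] twist 0.0
```

Call:
{"api": "step_arm", "payload": {"deltas": [{"dp": [-0.1,0,0.08],"twist": 0},{"dp": [-0.2,0,0.07],"twist": 0},{"dp": [-0.2,0,0],"twist": 0},{"dp": [-0.1,0,0],"twist": 0},{"dp": [-0.05,0,0],"twist": 0},{"dp": [-0.05,0,0],"twist": 0},{"dp": [-0.05,0,0],"twist": 0},{"dp": [-0.05,0,0],"twist": 0},{"dp": [-0.05,0,0],"twist": 0},{"dp": [-0.05,0,0],"twist": 0},{"dp": [-0.05,0,0],"twist": 0},{"dp": [-0.05,0,0],"twist": 0}]}}

```text
time_s: 22.35
ee_pos: [0.4483, -0.1636, 0.0402]
eef_rot: [-3.142, -0.0, 3.141]
force: [-1.4, -0.4, 0.6]
grip_width: 0.0005
grip_force: 0.9
```

Call:
{"api": "step_arm", "payload": {"deltas": [{"dp": [-0.06,0,0],"twist": 0},{"dp": [-0.07,0,0],"twist": 0},{"dp": [-0.08,0,0],"twist": 0},{"dp": [-0.09,0,0],"twist": 0},{"dp": [-0.1,0,0],"twist": 0},{"dp": [-0.1,0,0],"twist": 0},{"dp": [-0.1,0,0],"twist": 0},{"dp": [-0.1,0,0],"twist": 0},{"dp": [-0.1,0,0],"twist": 0},{"dp": [-0.1,0,0],"twist": 0},{"dp": [-0.1,0,0],"twist": 0},{"dp": [-0.1,0,0],"twist": 0}]}}

```text
time_s: 23.55
ee_pos: [0.4926, -0.1636, 0.0402]
eef_rot: [3.142, -0.0, 3.141]
force: [-2.9, -2.1, -0.1]
grip_width: -0.0
grip_force: 1.0
```

Call:
{"api": "step_arm", "payload": {"deltas": [{"dp": [-0.1,0,0],"twist": 0},{"dp": [-0.1,0,0],"twist": 0},{"dp": [-0.1,0,0],"twist": 0},{"dp": [-0.1,0,0],"twist": 0},{"dp": [-0.1,0,0],"twist": 0},{"dp": [-0.1,0,0],"twist": 0},{"dp": [-0.1,0,0],"twist": 0},{"dp": [-0.1,0,0],"twist": 0},{"dp": [-0.1,0,0],"twist": 0},{"dp": [-0.1,0,0],"twist": 0},{"dp": [-0.1,0,0],"twist": 0},{"dp": [-0.1,0,0],"twist": 0}]}}

```text
time_s: 24.75
ee_pos: [0.5406, -0.1636, 0.0402]
eef_rot: [3.142, 0.0, 3.141]
force: [-1.9, -2.8, 0.4]
grip_width: 0.0005
grip_force: 0.9
```

Call:
{"api": "step_arm", "payload": {"deltas": [{"dp": [-0.09,0,0],"twist": 0},{"dp": [-0.08,0,0],"twist": 0},{"dp": [-0.07,0,0],"twist": 0},{"dp": [-0.06,0,0],"twist": 0},{"dp": [-0.05,0,0],"twist": 0},{"dp": [-0.05,0,0],"twist": 0},{"dp": [-0.05,0,0],"twist": 0}]}}

```text
time_s: 25.45
ee_pos: [0.5584, -0.1636, 0.0402]
eef_rot: [3.142, 0.0, 3.141]
force: [-1.7, -1.5, 0.2]
grip_width: 0.0004
grip_force: 0.8
```

```bash
python3 - <<'E'
from h import *
to(.57,-.163,.04)
im,d=ctrl.camera('top');cv2.imwrite('pics/p_top.png',im[:,:,::-1]);F,_=cloud('top',d,np.ones((480,640),bool))
for y0 in (-.255,-.085):
    q=F[(F[:,0]>.5)&(F[:,0]<.64)&(abs(F[:,1]-y0)<.01)&(F[:,2]>.06)&(F[:,2]<.085)];print(np.percentile(q,[5,50,95],axis=0).round(4).tolist())
E
```

```text
t 25.45 pos [ 0.5584 -0.1636  0.0402] yaw 3.1412 F [-1.74 -1.5   0.22] w 0.0004 units [-0.29   0.015  0.005] twist NoneTraceback (most recent call last):
  File "<stdin>", line 5, in <module>
    return _quantile_unchecked(
        a, q, axis, out, overwrite_input, method, keepdims, weights)
    return _ureduce(a,
                    func=_quantile_ureduce_func,
    ...<5 lines>...
                    overwrite_input=overwrite_input,
                    method=method)
    r = func(a, **kwargs)
    result = _quantile(arr,
                       quantiles=q,
    ...<2 lines>...
                       out=out,
                       weights=wgt)
    slices_having_nans = np.isnan(arr[-1, ...])
                                  ~~~^^^^^^^^^
IndexError: index -1 is out of bounds for axis 0 with size 0
```

Call:
{"api": "step_arm", "payload": {"deltas": [{"dp": [-0.04,0,0],"twist": 0},{"dp": [-0.04,0,0],"twist": 0},{"dp": [-0.04,0,0],"twist": 0}]}}

```text
time_s: 25.8
ee_pos: [0.5632, -0.1635, 0.0402]
eef_rot: [3.142, -0.0, 3.141]
force: [-1.6, -0.8, -0.5]
grip_width: 0.0006
grip_force: 0.8
```

Call:
{"api": "step_arm", "payload": {"deltas": [{"dp": [-0.03,0,0],"twist": 0},{"dp": [-0.03,0,0],"twist": 0}]}}

```text
time_s: 26.0
ee_pos: [0.5649, -0.1636, 0.0401]
eef_rot: [3.141, -0.002, 3.141]
force: [-12.7, -1.5, 7.9]
grip_width: 0.0007
grip_force: 6.3
```

Call:
{"api": "step_arm", "payload": {"deltas": [{"dp": [-0.03,0,0],"twist": 0},{"dp": [-0.03,0,0],"twist": 0}]}}

```text
time_s: 26.2
ee_pos: [0.5651, -0.1635, 0.0401]
eef_rot: [3.141, -0.007, 3.141]
force: [-31.2, -1.2, 20.1]
grip_width: 0.0009
grip_force: 15.9
```

Call:
{"api": "step_arm", "payload": {"deltas": [{"dp": [0.08,0,0],"twist": 0},{"dp": [0.1,0,0],"twist": 0},{"dp": [0.3,0,0],"twist": 0},{"dp": [0.6,0,0],"twist": 0},{"dp": [0.7,0,0],"twist": 0},{"dp": [0.7,0,0],"twist": 0},{"dp": [0.6,0,-0.2],"twist": 0},{"dp": [0.2,0,-0.5],"twist": 0},{"dp": [0,0,-0.8],"twist": 0},{"dp": [0,0,-0.6],"twist": 0},{"dp": [0,0,-0.2],"twist": 0},{"dp": [0,0,0],"twist": 0}]}}

```text
time_s: 27.4
ee_pos: [0.4371, -0.1636, 0.1327]
eef_rot: [-3.141, 0.002, 3.141]
force: [-0.2, -0.4, -0.8]
grip_width: 0.0004
grip_force: 0.0
```

```bash
python3 - <<'E'
from h import *
to(.57,-.163,.04)
im,d=ctrl.camera('side');a=im[:,:,::-1][130:370,180:500];F,_=cloud('side',d,np.ones((480,640),bool))
q=F[(F[:,0]>.56)&(F[:,0]<.585)&(F[:,1]>-.21)&(F[:,1]<-.115)&(F[:,2]>.045)&(F[:,2]<.07)];print('handle',np.median(q,0),len(q))
im,d=ctrl.camera('top');b=im[:,:,::-1][60:300,180:500]
cv2.imwrite('pics/end.png',cv2.resize(np.hstack([a,b]),(800,300)))
F,_=cloud('top',d,np.ones((480,640),bool))
q=F[(F[:,0]>.56)&(F[:,0]<.59)&(F[:,1]>-.21)&(F[:,1]<-.115)&(F[:,2]>.05)&(F[:,2]<.07)];print('handle',np.median(q,0),len(q))
E
```

```text
t 27.4 pos [ 0.4371 -0.1636  0.1327] yaw 3.1413 F [-0.18 -0.35 -0.83] w 0.0004 units [-3.319  0.018  2.323] twist None
handle [ 0.57715136 -0.16340853  0.06110929] 104
handle [ 0.57876237 -0.16009759  0.06020043] 190
```

View pics/end.png

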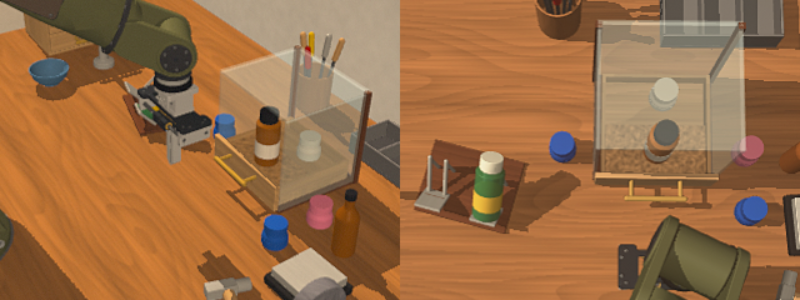

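The picture shows the tray shut under the hood, with the amber bottle (268,135) and white jar (308,145) both standing. The green bottle is still in its rack and the arm is clear.

```bash
python3 -c "
from station import ctrl
print(ctrl.hand_in())"
```

```text
the job is handed in; nothing more can be done
None
```

The amber bottle is standing upright on the cork mat, the tray is pushed fully shut with the white jar still standing, and the job is handed in at about 27.5 s of the 67 s allowed.

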